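# Vent a bench vacuum chamber, line up its panel fastener and hold the panel sealed

## Robot

A 6-joint arm with a two-finger parallel gripper is mounted at the origin on a cart in front of the work surface, level with it; the furniture and walls round the work are solid. World frame = base frame: x ahead of the robot, y to its left, z up, the work surface at z = 0. Lengths are in mm, angles in rad, forces in N, time in s.
With the tool pointing down it reaches from about 350 to 975 mm from the base axis. Payload 7.1 kg.
Tool frame: the origin (TCP) lies between the finger pads, 19 mm behind the fingertips; this is the grasp point; z points along the fingers, y is the line along which they close (so a half turn about z gives the same grasp; the last joint's range is limited). The gripper opens to 88 mm and grips with 3 to 60 N. Pads are 20 mm wide; open, the fingers measure 115 mm over their backs; the gripper's body (75 mm by 178 mm) begins 61 mm behind the grasp point.
Start: joints at [-1.248, 0.423, 1.63, -0, 1.089, -0.019], TCP at [209.507, -588.822, 241.375] pointing down, gripper open.
Joint ranges: [-3, 3], [-0.9, 2.11], [0.09, 2.58], [-1.31, 4.45], [0.11, 2.69], [-2.54, 2.54]. Speed limits (rad/s): [2.39, 2.39, 3.01, 3.14, 3.14, 3.14].

## Interface

Orientations are given as a 3x3 rotation matrix whose columns are the frame's x, y, z axes.
In Python, from cell import arm gives the robot as it stands.
- The arm moves only by the tool step_arm, never from a script. Its argument "commands" is a list of rows, each a list of 2 entries, a list of its own where there are three numbers: the shift along the tool's x, y, z in a scale on which 1.0 is 80 cm, then the turn, a rotation vector about the tool's x, y, z in shares of pi rad (1.0 is pi rad). A call has 1 to 20 rows; each row is the pose to reach, as a shift and turn from the pose commanded when the call began, along the tool's axes at that moment; what a row does not reach only later rows make up. A row lasts 1/10 s, in which the tool goes at most 50 mm and 8.59 degrees, less where a joint would pass 70% of its speed; a pose out of reach is approached as far as the arm can. A shift or turn number past 1, either way, is cut back to 1. A call with a gripper value outside its range is refused whole. "gripper" is the opening, from -1 (shut) to 1 (fully open), set as the call begins (left out, the last holds). The fingers move at their own pace and stop on an object; the grip force is fixed at half the most. Time passes only in rows, so rows that repeat a pose let the fingers close. It gives the time, the measured TCP pose, the force, the opening and the grip force at its end, in the units of the state.
- arm.read_state(): the state, without advancing time (a new reading comes with each control period).
- arm.capture(name): name is "side" or "top" or "wrist"; returns a dict with "frame" (384x512x3 uint8, blue, green, red), "z_map" (384x512 float32, mm along the optical axis (not along the pixel's ray), 0 where there is no reading), "camera_matrix" (3x3 intrinsics, pixels), "distortion" ([k1, k2, p1, p2, k3] as OpenCV has them; the pictures are not rectified), "T" (4x4, takes a point from camera to world coordinates). Camera axes: x right, y down, z forward; pixel columns grow to the right and rows downward; lengths in mm; the calibration is good to about 2 mm. A picture is of the moment at which its call begins.
- arm.job_done(): hands the job in; it is judged then, once.
The state is a dict: "time": time; "qpos": joint angles; "joint_velocities": joint speeds; "joint_torque": joint torques, N m; "ee_pos": TCP position; "tcp_rot": TCP orientation; "contact_force": force on the tool from outside, world axes, zero at the start; "moment": the same for the moment, N m; "grip_width": finger opening in mm; "gripper_force": force on a finger pad.
Only numpy, scipy, OpenCV 4.12 (cv2) and the standard library are available. Lean on these libraries where they do the work, as an engineer would, in place of code of your own. Each camera call takes 0.05 s, during which the arm holds its last target. There are 200 camera calls.

## Task

Vent the small vacuum chamber: twist its black spring-return knob clockwise all the way to its stop, then let go so that it springs back. Next turn the steel quarter-turn fastener on the chamber's access panel clockwise until its slot lines up with the two ribs on the frame, then push the panel down with the gripper until it is flush with its frame, and finish while still holding it pressed there. Leave the things lying round the chamber where they are.

Things in the scene. Friction and masses are not known exactly. Their poses are not given: they have to be found in the camera images.
- chamber: Low white vacuum chamber, 250 (x) x 155 (y) mm, deck 60 mm high, fixed. Origin: centre of its underside; x points from the panel end to the knob end, away from the robot. Panel centre at x = -35 mm, y = 0, inside a steel frame rim (top 70 mm above the worktop). Two small ribs on the rim at x = -35, y = +-65 mm and a fine line across the panel between them mark the aligned direction.
- vent_knob (a joint): Angle of the spring-return vent knob, rad: 0 at rest, grows clockwise seen from above, hard stop at 1.05. A spring drives it back to 0 when let go (0.03 N m at rest, 0.135 N m at the stop). At 0 its grip bar lies along the chamber's x axis.
- knob_grip (a point): On the black vent knob's vertical axis, where the TCP can grip: 93 mm above the worktop, at x = 82 mm, y = 0 in the chamber's frame. Round foot 44 mm across (top 71 mm above the worktop) under an upright grip bar 42 mm long, 14 mm thick, from 71 to 99 mm above the worktop. The point turns with the knob; the bar lies along its x axis.
- fastener (a joint): Angle of the quarter-turn fastener, rad: 0 when its wing and slot lie along the chamber's x axis, grows clockwise seen from above; at 1.571 the slot points at the two ribs (along the chamber's y axis); stop at 2.1. It starts between 0.3 and 0.7. Friction 0.04 N m, stays where it is left.
- fastener_grip (a point): On the fastener's vertical axis at the panel's centre, where the TCP can grip: 26 mm above the panel's top face (102 mm above the worktop). Steel wing 40 mm long, 12 mm thick, from 4 to 32 mm above the panel's face, on a round foot 34 mm across, 4 mm high; a 4 mm slot runs along the wing's top. The point turns with it; wing and slot lie along its x axis.
- panel (a joint): How far the access panel is pushed down, m: 0 at rest (face 76 mm above the worktop, 6 mm proud of the frame), 0.006 fully home, flush (hard stop). Slides straight down on a springy seal: about 2 N to start, 9 N at home; rises when let go. A key blocks it after 1 mm unless the slot is aligned within about 0.15 rad. Push anywhere on its face or by the fastener.
- panel_top (a point): A point on the panel's top face, 45 mm from the fastener's axis towards the knob. The panel is a bare aluminium plate 134 (chamber x) x 116 (chamber y) mm, carrying the fastener at its centre.
- timer: Bystander: white lab timer, 66x58x20 mm, lying loose. Origin under its centre.
- marker: Bystander: black and white marker pen, 136 mm long, lying loose. Origin under its centre.
- matchbox: Bystander: small dark box, 37x52x15 mm, lying loose behind the chamber. Origin under its centre.
- stopper: Bystander: dull red rubber stopper, 35 mm across, 30 mm high, standing loose behind the chamber. Origin under its centre.

How it is judged:
By the outcome, as a careful person would: the job done as asked, in the order asked, and still so for the second after the job is handed in, while the arm keeps its last pose, push and grip.
It also fails if it takes over 51 s, if anything falls off the work surface, if the arm or the gripper's body presses on something with over 40 N, if the wrist force passes 120 N, or if a joint passes its speed limit or range.

## Working session

There is one attempt and no reset: what is moved stays moved. The work goes in short steps, Python scripts to look and compute and a tool call to move; the robot and the scene stay as the last step left them, time stands still between calls to the robot, and variables do not carry over. Pictures are saved under pics/ and viewed, at most 10 in all, crops included, and the job is handed in when it is done.

Besides the shell and the picture viewer there is one more tool, called as name([rows], argument=value, ...), one row to a line, values as JSON. step_arm: Moves the arm, as the interface text tells. Its arguments: {"type":"object","properties":{"commands":{"type":"array"},"gripper":{"type":"number"}},"required":["commands"]}

```bash
mkdir -p pics; ls
python3 - <<'E'
from cell import arm
import cv2,numpy as np
s=arm.read_state();print(s['time'],s['ee_pos'],s['tcp_rot'])
for n in('top','side'):
    c=arm.capture(n);cv2.imwrite(f'pics/{n}0.png',c['frame']);np.savez(f'{n}0.npz',**c)
    print(n,c['camera_matrix'],c['distortion'],c['T'])
E
```

```text
pics
0.0 [ 209.33194151 -588.32552451  240.61825194] [[ 9.42164624e-01  3.35150108e-01 -4.75176100e-04]
 [ 3.35150443e-01 -9.42163502e-01  1.45447306e-03]
 [ 3.97732237e-05 -1.52960854e-03 -9.99998829e-01]]
top [[382.40500563   0.         257.34017847]
 [  0.         382.40500563 192.77484782]
 [  0.           0.           1.        ]] [-0.01145582  0.          0.          0.          0.        ] [[ 1.63827746e-02 -9.93111785e-01  1.16019774e-01  4.96123141e+02]
 [-9.99148339e-01 -2.06553813e-02 -3.57204674e-02 -2.81394583e+02]
 [ 3.78708498e-02 -1.15335764e-01 -9.92604383e-01  9.96892731e+02]
 [ 0.00000000e+00  0.00000000e+00  0.00000000e+00  1.00000000e+00]]
side [[363.30050085   0.         258.11218709]
 [  0.         363.30050085 197.04873613]
 [  0.           0.           1.        ]] [-0.02522573  0.          0.          0.          0.        ] [[ 9.78860909e-01 -1.17800485e-01  1.67195595e-01  4.31622235e+02]
 [-2.03620534e-01 -6.38172811e-01  7.42478377e-01 -1.01612390e+03]
 [ 1.92353701e-02 -7.60827516e-01 -6.48669016e-01  7.10126195e+02]
 [ 0.00000000e+00  0.00000000e+00  0.00000000e+00  1.00000000e+00]]
```

View pics/top0.png

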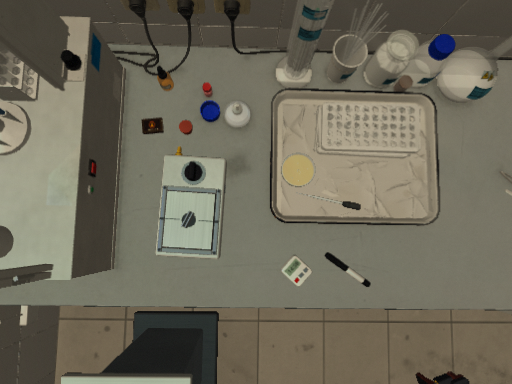

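View pics/side0.png

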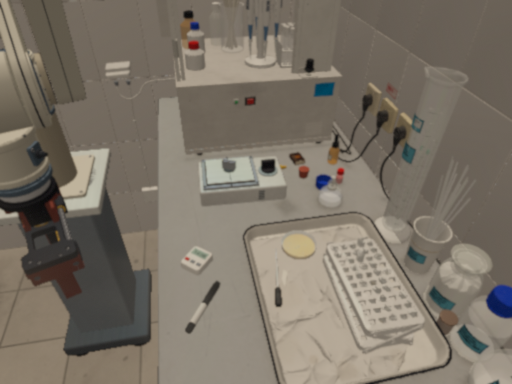

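The top view shows the chamber around (190,207), with the knob at (192,172) and the fastener at (189,219). A tall box stands to the left (x<118), and the timer (296,270), marker (347,269), matchbox (152,126) and stopper (186,127) lie around it.

```bash
cat > h.py <<'E'
import numpy as np,cv2
def rays(c,uv):
    n=cv2.undistortPoints(np.float64(uv).reshape(-1,1,2),c['camera_matrix'],c['distortion'])[:,0]
    return np.c_[n,np.ones(len(n))]
def cast(c,uv,z):
    d=rays(c,uv)@c['T'][:3,:3].T;o=c['T'][:3,3]
    return o+d*((z-o[2])/d[:,2])[:,None]
def cloud(c):
    h,w=c['z_map'].shape
    u,v=np.meshgrid(np.arange(w),np.arange(h));uv=np.c_[u.ravel(),v.ravel()]
    return (rays(c,uv)*c['z_map'].reshape(-1,1)@c['T'][:3,:3].T+c['T'][:3,3]).reshape(h,w,3)
E
python3 - <<'E'
from h import *
c=dict(np.load('top0.npz'));P=cloud(c);f=c['frame'];Z=P[...,2]
np.set_printoptions(precision=1,suppress=True)
print(Z[165:180:3,180:206:3]);print(Z[210:230:3,178:203:3])
roi=np.zeros(Z.shape,bool);roi[148:265,145:235]=1
m=roi&(Z>45)&(Z<82)
uv=np.argwhere(m)[:,::-1]
k=cv2.connectedComponents(m.astype(np.uint8))
Q=P[m][:,:2]
print('rect',cv2.minAreaRect(Q.astype(np.float32)))
print('box top z',Z[150,60],P[250,112],P[250,118],P[130,116],P[130,122])
kb=roi&(Z>88)
for r in ((slice(155,188)),(slice(205,235))):
    q=np.zeros_like(m);q[r]=kb[r];print(q.sum(),P[q].mean(0),cv2.minAreaRect(P[q][:,:2].astype(np.float32)))
cv2.imwrite('pics/c0.png',cv2.resize(f[150:262,145:235],None,fx=5,fy=5,interpolation=cv2.INTER_CUBIC))
E
```

```text
[[ 61.5  60.2  59.6  96.8 100.   93.7  70.1  63.1  57.9]
 [ 60.2  64.4  71.2 100.   99.5  86.6  71.4  70.1  61.7]
 [ 56.8  62.3  70.1 100.2  98.8  85.6  71.9  69.6  63.1]
 [ 59.6  63.4  74.6  95.7 100.   77.3  70.1  71.1  64.3]
 [ 57.6  63.   71.4 100.1 100.4  74.8  70.6  63.3  61.5]]
[[ 76.8  75.   79.5  76.   76.6  74.6  77.3  75.8  77.4]
 [ 79.4  76.5  77.  107.  100.3 102.2  74.9  76.3  76.7]
 [ 78.1  74.5  79.7 107.1 108.1  81.4  77.8  77.4  75.8]
 [ 75.5  73.7 110.1  98.8  97.8  79.2  75.5  78.3  77. ]
 [ 75.5  77.4 105.4 109.6  78.6  78.3  76.7  76.2  75.3]
 [ 76.9 107.6 101.4  96.5  77.   77.1  73.   78.   77.2]
 [ 77.6  75.8  75.3  76.2  75.9  73.3  75.6  73.9  77. ]]
rect ((573.02685546875, -152.728515625), (155.56167602539062, 253.4355926513672), 87.29032135009766)
box top z 257.109650363514 [459.3  39.9  33.6] [458.2  36.4  -1.4] [756.6  40.4  55.6] [772.7  44.1  -1.3]
122 [ 638.8 -168.3  178.9] ((578.243408203125, -206.8968505859375), (219.30653381347656, 32.8523063659668), 33.69403076171875)
119 [ 532.2 -163.8  186.6] ((508.69024658203125, -209.2781982421875), (141.15475463867188, 38.860782623291016), 64.72224426269531)
```

View pics/c0.png

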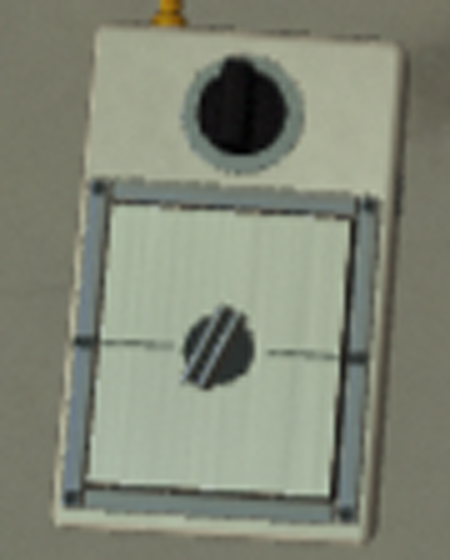

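The crop shows the ribs at about (82,341) and (360,357) in crop pixels. The wing runs from (190,385) to (238,312), and the knob bar is near (238,105), along the chamber's x axis.

Run:
```python
from h import *
np.set_printoptions(precision=1,suppress=True)
c=dict(np.load('top0.npz'));P=cloud(c);Z=P[...,2]
def px(L): return np.array([(145+(x+.5)/5-.5,150+(y+.5)/5-.5) for x,y in L])
def yaw(d): return np.arctan2(d[1],d[0])
r=cast(c,px([(82,341),(360,357)]),72);print('ribs',r,r.mean(0),'yaw',yaw(np.cross([*(r[0]-r[1])[:2],0],[0,0,1])))
k=cast(c,px([(97,28),(405,45),(55,525),(370,543)]),60);print('deck',k,k.mean(0),yaw(k[0]-k[2]),yaw(k[1]-k[3]))
fr=cast(c,px([(97,187),(370,204),(71,498),(346,514)]),70);print('frame screws',fr,fr.mean(0),yaw(fr[0]-fr[2]),yaw(fr[1]-fr[3]),yaw(np.cross(fr[0]-fr[1],[0,0,1])))
w=cast(c,px([(193,385),(236,312)]),108);print('wing',w,w.mean(0),yaw(w[1]-w[0]))
kn=cast(c,px([(240,63),(240,152)]),99);print('knob',kn.mean(0))
ft=cast(c,px([(241,113)]),65);print('foot',ft)
# points by height
for a,(u0,u1,v0,v1,lo,hi) in dict(knob=(178,206,160,182,90,104),wing=(178,200,207,231,98,114)).items():
    m=np.zeros(Z.shape,bool);m[v0:v1,u0:u1]=1;m&=(Z>lo)&(Z<hi);Q=P[m]
    d=np.linalg.svd(Q[:,:2]-Q[:,:2].mean(0))[2][0]
    print(a,m.sum(),Q.mean(0),cv2.minAreaRect(Q[:,:2].astype(np.float32)),'yaw',np.arctan(d[1]/d[0]))
m=np.zeros(Z.shape,bool);m[148:265,145:235]=1;m&=(Z>54)&(Z<67);print('deck rect',cv2.minAreaRect(P[m][:,:2].astype(np.float32)))
# everything high between the box and around
print('box right face y at z>60 :',P[100:275,100:135][Z[100:275,100:135]>30][:,1].min())
```

```text
ribs [[ 539.   -84.6   72. ]
 [ 533.8 -217.7   72. ]] [ 536.4 -151.2   72. ] yaw -0.0392326659042698
deck [[ 694.5  -82.4   60. ]
 [ 689.5 -234.7   60. ]
 [ 451.1  -73.1   60. ]
 [ 444.8 -224.2   60. ]] [ 570.  -153.6   60. ] -0.038143133119480546 -0.04295980239589314
frame screws [[ 613.8  -88.    70. ]
 [ 608.3 -220.3   70. ]
 [ 464.4  -82.3   70. ]
 [ 458.9 -213.    70. ]] [ 536.4 -150.9   70. ] -0.03825738485994849 -0.0486333581548697 -0.04178629575183717
wing [[ 518.1 -143.9  108. ]
 [ 552.1 -162.4  108. ]] [ 535.1 -153.1  108. ] -0.4980761815234522
knob [ 649.6 -159.6   99. ]
foot [[ 652.6 -155.5   65. ]]
knob 110 [ 653.2 -157.    98. ] ((653.4320068359375, -156.5728302001953), (13.885068893432617, 41.205257415771484), 87.21405029296875) yaw -0.04686501620509744
wing 92 [ 536.1 -151.2  105.8] ((536.2083129882812, -151.17022705078125), (11.814797401428223, 38.8452033996582), 63.42210006713867) yaw -0.4546564107583895
deck rect ((571.5909423828125, -152.72256469726562), (155.10601806640625, 249.80728149414062), 87.42222595214844)
box right face y at z>60 : -281.3945828476081
```

```bash
cat > d.py <<'E'
import sys,numpy as np
from cell import arm
x,y,z,yaw=map(float,sys.argv[1:5])
s=arm.read_state();R=np.array(s['tcp_rot']);p=np.array(s['ee_pos'])
y0=np.arctan2(R[1,0],R[0,0]);np.set_printoptions(precision=3,suppress=True)
print('t',s['time'],'pos',p,'yaw',y0,'grip',s['grip_width'],'Rz',R[:,2])
print('shift cm',R.T@(np.array([x,y,z])-p)/10,'turn z',-((yaw-y0+np.pi)%(2*np.pi)-np.pi))
E
python3 d.py 653.2 -156 200 3.10
```

```text
t 0.1 pos [ 209.372 -588.394  240.704] yaw 0.3417860928901814 grip 87.76127080903622 Rz [-0.     0.001 -1.   ]
shift cm [ 56.308 -25.857   4.108] turn z -2.758213907109819
```

The rows are not in the units I measure in: shifts go in shares of 80 cm and turns go in shares of pi rad. I convert before sending: 56.3 cm is 0.7038, -25.9 cm is -0.3238, -2.758 rad is -0.8779.

step_arm([
  [[0.7038,-0.3238,0.0513],[0,0,-0.8779]],
  [[0.7038,-0.3238,0.0513],[0,0,-0.8779]],
  [[0.7038,-0.3238,0.0513],[0,0,-0.8779]],
  [[0.7038,-0.3238,0.0513],[0,0,-0.8779]],
  [[0.7038,-0.3238,0.0513],[0,0,-0.8779]],
  [[0.7038,-0.3238,0.0513],[0,0,-0.8779]],
  [[0.7038,-0.3238,0.0513],[0,0,-0.8779]],
  [[0.7038,-0.3238,0.0513],[0,0,-0.8779]],
  [[0.7038,-0.3238,0.0513],[0,0,-0.8779]],
  [[0.7038,-0.3238,0.0513],[0,0,-0.8779]],
  [[0.7038,-0.3238,0.0513],[0,0,-0.8779]],
  [[0.7038,-0.3238,0.0513],[0,0,-0.8779]],
  [[0.7038,-0.3238,0.0513],[0,0,-0.8779]],
  [[0.7038,-0.3238,0.0513],[0,0,-0.8779]],
  [[0.7038,-0.3238,0.0513],[0,0,-0.8779]],
  [[0.7038,-0.3238,0.0513],[0,0,-0.8779]],
  [[0.7038,-0.3238,0.0513],[0,0,-0.8779]],
  [[0.7038,-0.3238,0.0513],[0,0,-0.8779]],
  [[0.7038,-0.3238,0.0513],[0,0,-0.8779]],
  [[0.7038,-0.3238,0.0513],[0,0,-0.8779]],
], gripper=1)

```text
time: 2.1
ee_pos: [652.9, -156.0, 199.9]
tcp_rot: [[-0.999, 0.041, -0.001], [0.041, 0.999, 0.0], [0.001, 0.0, -1.0]]
contact_force: [-0.0, 0.1, 0.1]
grip_width: 87.8
gripper_force: 0.0
```

```bash
python3 d.py 653.2 -156 93 3.10
python3 - <<'E'
from h import *
from cell import arm
c=arm.capture('wrist');cv2.imwrite('pics/w1.png',c['frame']);np.savez('w1.npz',**c);print(arm.read_state()['qpos'])
E
```

```text
t 2.1 pos [ 652.852 -156.013  199.892] yaw 3.1001745927694406 grip 87.83811462854324 Rz [-0.001  0.    -1.   ]
shift cm [-0.044  0.001 10.689] turn z 0.00017459276944054025
[-2.52328049e-01  5.35220413e-01  1.54940138e+00 -1.55467516e-05
  1.05773290e+00 -1.77980838e+00]
```

View pics/w1.png

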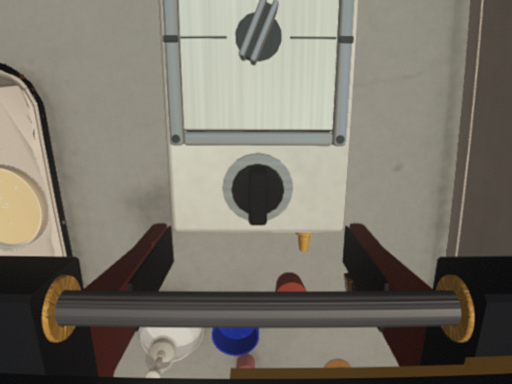

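The wrist view shows the knob bar at (258,195), centred between the fingers. The ribs are at (171,38) and (346,39), and the wing runs from (248,60) to (268,3). I'll check the pose from these points.

Run:
```python
from h import *
np.set_printoptions(precision=1,suppress=True)
c=dict(np.load('w1.npz'))
r=cast(c,[(171,38),(346,39)],72);print(r,r.mean(0),np.arctan2(*(r[1]-r[0])[[1,0]])-np.pi/2)
s=cast(c,[(175,138),(340,139)],70);print(s,np.arctan2(*(s[1]-s[0])[[1,0]])-np.pi/2)
print(cast(c,[(257.5,188)],71))
P=cloud(c);Z=P[...,2]
for a,(u0,u1,v0,v1,lo,hi) in dict(knob=(230,290,155,235,90,104),wing=(225,295,0,75,104,112)).items():
    m=np.zeros(Z.shape,bool);m[v0:v1,u0:u1]=1;m&=(Z>lo)&(Z<hi);Q=P[m]
    if len(Q): d=np.linalg.svd(Q[:,:2]-Q[:,:2].mean(0),full_matrices=False)[2][0];print(a,len(Q),Q.mean(0),cv2.minAreaRect(Q[:,:2].astype(np.float32)),np.arctan(d[1]/d[0]))
```

```text
[[ 533.8 -216.    72. ]
 [ 540.   -85.7   72. ]] [ 536.9 -150.9   72. ] -0.047262240420609114
[[ 608.1 -220.6   70. ]
 [ 614.5  -88.9   70. ]] -0.04827711003509516
[[ 651.8 -156.5   71. ]]
knob 1025 [ 652.6 -156.9   99. ] ((653.7200317382812, -156.92068481445312), (13.807060241699219, 41.529598236083984), 87.40946197509766) -0.0425560393910005
wing 831 [ 537.7 -151.6  108.1] ((536.9862060546875, -151.50982666015625), (12.337920188903809, 40.48666763305664), 64.19967651367188) -0.4833026737632987
```

step_arm([
  [[0,-0.0006,0.0375],[0,0,0]],
  [[0,-0.0006,0.075],[0,0,0]],
  [[0,-0.0006,0.1125],[0,0,0]],
  [[0,-0.0006,0.1338],[0,0,0]],
  [[0,-0.0006,0.1338],[0,0,0]],
])

```text
time: 2.65
ee_pos: [651.3, -156.2, 90.7]
tcp_rot: [[-0.999, 0.043, -0.005], [0.043, 0.999, 0.001], [0.005, 0.001, -1.0]]
contact_force: [-0.6, 0.1, -1.2]
grip_width: 87.6
gripper_force: 0.0
```

step_arm([
  [[0,0,0],[0,0,0]],
  [[0,0,0],[0,0,0]],
  [[0,0,0],[0,0,0]],
  [[0,0,0],[0,0,0]],
  [[0,0,0],[0,0,0]],
  [[0,0,0],[0,0,0]],
  [[0,0,0],[0,0,0]],
  [[0,0,0],[0,0,0]],
], gripper=-1)

```text
time: 3.45
ee_pos: [653.1, -156.6, 93.4]
tcp_rot: [[-0.999, 0.042, -0.0], [0.042, 0.999, 0.0], [0.0, 0.0, -1.0]]
contact_force: [0.3, 0.1, -0.0]
grip_width: 27.4
gripper_force: 0.0
```

step_arm([
  [[0,0,0],[0,0,0]],
  [[0,0,0],[0,0,0]],
  [[0,0,0],[0,0,0]],
  [[0,0,0],[0,0,0]],
  [[0,0,0],[0,0,0]],
])

```text
time: 3.95
ee_pos: [653.1, -156.3, 93.3]
tcp_rot: [[-0.999, 0.042, -0.0], [0.042, 0.999, 0.0], [0.0, 0.0, -1.0]]
contact_force: [-0.0, 1.8, -0.2]
grip_width: 14.0
gripper_force: 30.0
```

Scaled: 1.03 rad is 0.3279.

step_arm([
  [[0,0,0],[0,0,0.0318]],
  [[0,0,0],[0,0,0.0637]],
  [[0,0,0],[0,0,0.0955]],
  [[0,0,0],[0,0,0.1273]],
  [[0,0,0],[0,0,0.1592]],
  [[0,0,0],[0,0,0.191]],
  [[0,0,0],[0,0,0.2228]],
  [[0,0,0],[0,0,0.2546]],
  [[0,0,0],[0,0,0.2769]],
  [[0,0,0],[0,0,0.296]],
  [[0,0,0],[0,0,0.3119]],
  [[0,0,0],[0,0,0.3215]],
  [[0,0,0],[0,0,0.3279]],
  [[0,0,0],[0,0,0.3279]],
])

```text
time: 5.35
ee_pos: [653.0, -156.5, 93.3]
tcp_rot: [[-0.479, 0.878, -0.0], [0.878, 0.479, 0.0], [0.0, -0.0, -1.0]]
contact_force: [-0.1, 2.1, 0.4]
grip_width: 14.1
gripper_force: 30.0
```

```bash
python3 -c "
from cell import arm
s=arm.read_state();print(s['moment'],s['contact_force'],s['joint_torque'],s['qpos'])"; python3 d.py 653.2 -156.5 93 2.04
```

```text
[ 0.40157441 -0.02115425  0.18992688] [-0.0887545   2.11527808  0.39894443] [ -1.57479141 -63.29094887 -22.88165152  -0.38293672  -0.18763029
   0.34747724] [-2.52918700e-01  6.68058199e-01  1.59814201e+00  7.98791713e-05
  8.75692293e-01 -7.52145875e-01]
t 5.35 pos [ 653.005 -156.462   93.327] yaw 2.0699723108004053 grip 14.127668149382359 Rz [-0.  0. -1.]
shift cm [-0.013  0.015  0.033] turn z 0.0299723108004053
```

Scaled: 0.04 rad is 0.0127.

step_arm([
  [[0,0,0],[0,0,0.0064]],
  [[0,0,0],[0,0,0.0127]],
  [[0,0,0],[0,0,0.0127]],
  [[0,0,0],[0,0,0.0127]],
])

```text
time: 5.75
ee_pos: [653.0, -156.5, 93.3]
tcp_rot: [[-0.444, 0.896, -0.0], [0.896, 0.444, -0.0], [0.0, -0.0, -1.0]]
contact_force: [0.0, 3.2, 0.7]
grip_width: 14.2
gripper_force: 30.2
```

```bash
python3 -c "
from cell import arm
s=arm.read_state();print(s['moment'],s['joint_torque'][5])"; python3 d.py 653.2 -156.5 93 2.04
```

```text
[ 0.48552698 -0.02705505  0.52967409] 0.578591488301754
t 5.75 pos [ 653.014 -156.495   93.337] yaw 2.0305658270070683 grip 14.224185286930526 Rz [-0. -0. -1.]
shift cm [-0.009  0.016  0.034] turn z -0.0094341729929317
```

Scaled: 0.05 rad is 0.0159.

step_arm([
  [[0,0,0],[0,0,0.0064]],
  [[0,0,0],[0,0,0.0159]],
  [[0,0,0],[0,0,0.0159]],
  [[0,0,0],[0,0,0.0159]],
])

```text
time: 6.15
ee_pos: [653.1, -156.7, 93.4]
tcp_rot: [[-0.398, 0.917, -0.0], [0.917, 0.398, -0.0], [-0.0, -0.0, -1.0]]
contact_force: [-0.4, 2.5, 0.6]
grip_width: 14.9
gripper_force: 31.6
```

```bash
python3 -c "
from cell import arm
s=arm.read_state();print(s['moment'],s['joint_torque'][5])"; python3 d.py 653.2 -156.5 93 2.04
```

```text
[ 0.41914586 -0.08638998  0.82556688] 0.8908565528690815
t 6.15 pos [ 653.095 -156.653   93.351] yaw 1.980671326825714 grip 14.858442018434145 Rz [-0. -0. -1.]
shift cm [0.01  0.016 0.035] turn z -0.05932867317428592
```

The torque is now 0.8 N m against a 0.135 N m spring, so the knob is at its stop. Release it and rise.

Scaled: -8 cm is -0.1, -6 cm is -0.075.

step_arm([
  [[0,0,0],[0,0,0]],
  [[0,0,0],[0,0,0]],
  [[0,0,0],[0,0,0]],
  [[0,0,0],[0,0,0]],
  [[0,0,0],[0,0,0]],
  [[0,0,0],[0,0,0]],
  [[0,0,0],[0,0,0]],
  [[0,0,0],[0,0,0]],
  [[0,0,0],[0,0,0]],
  [[0,0,0],[0,0,0]],
  [[0,0,-0.025],[0,0,0]],
  [[0,0,-0.05],[0,0,0]],
  [[0,0,-0.075],[0,0,0]],
  [[0,0,-0.1],[0,0,0]],
  [[0,0,-0.1],[0,0,0]],
], gripper=1)

```text
time: 7.65
ee_pos: [654.9, -157.0, 176.4]
tcp_rot: [[-0.398, 0.917, 0.005], [0.917, 0.398, -0.001], [-0.003, 0.004, -1.0]]
contact_force: [0.2, 0.5, -0.1]
grip_width: 88.0
gripper_force: 0.0
```

```bash
python3 - <<'E'
from h import *
from cell import arm
c=arm.capture('wrist');cv2.imwrite('pics/w2.png',c['frame'])
P=cloud(c);Z=P[...,2]
m=(Z>93)&(Z<103)&(np.hypot(P[...,0]-653,P[...,1]+156.5)<26);Q=P[m]
print(m.sum())
if m.sum()>3: print(cv2.minAreaRect(Q[:,:2].astype(np.float32)))
E
python3 d.py 536.8 -151.3 150 2.68
```

```text
1243
((653.7381591796875, -156.88720703125), (14.428235054016113, 42.05397415161133), 87.53463745117188)
t 7.7 pos [ 653.9   -156.806  174.56 ] yaw 1.9798429089237284 grip 87.83515572576763 Rz [ 0.003 -0.001 -1.   ]
shift cm [  5.167 -10.53    2.424] turn z -0.7001570910762718
```

The knob is back at 0 (bar angle 87.5°, same as before). Next is the fastener.

Scaled: -10.5 cm is -0.1313, -8 cm is -0.1, -0.7 rad is -0.2228.

step_arm([
  [[0.025,-0.05,0.0125],[0,0,-0.0477]],
  [[0.05,-0.1,0.025],[0,0,-0.0955]],
  [[0.065,-0.1313,0.03],[0,0,-0.1432]],
  [[0.065,-0.1313,0.03],[0,0,-0.191]],
  [[0.065,-0.1313,0.03],[0,0,-0.2228]],
  [[0.065,-0.1313,0.03],[0,0,-0.2228]],
  [[0.065,-0.1313,0.03],[0,0,-0.2228]],
  [[0.065,-0.1313,0.03],[0,0,-0.2228]],
])

```text
time: 8.5
ee_pos: [536.0, -150.5, 148.8]
tcp_rot: [[-0.894, 0.447, -0.001], [0.447, 0.894, 0.0], [0.001, -0.0, -1.0]]
contact_force: [1.1, -0.2, 0.7]
grip_width: 87.7
gripper_force: 0.0
```

```bash
python3 d.py 536.8 -151.3 103 2.68
```

```text
t 8.5 pos [ 535.954 -150.547  148.83 ] yaw 2.6778757093978465 grip 87.71808998868802 Rz [-0.001  0.    -1.   ]
shift cm [-0.113 -0.029  4.583] turn z -0.002124290602153689
```

Scaled: 4.6 cm is 0.0575, 4.3 cm is 0.0538.

step_arm([
  [[0,0,0.0188],[0,0,0]],
  [[0,0,0.0375],[0,0,0]],
  [[0,0,0.0475],[0,0,0]],
  [[0,0,0.0538],[0,0,0]],
  [[0,0,0.0575],[0,0,0]],
  [[0,0,0.0575],[0,0,0]],
  [[0,0,0.0575],[0,0,0]],
])

```text
time: 9.2
ee_pos: [536.4, -150.7, 103.7]
tcp_rot: [[-0.895, 0.446, 0.001], [0.446, 0.895, -0.0], [-0.001, 0.0, -1.0]]
contact_force: [-0.1, 0.1, -0.2]
grip_width: 87.6
gripper_force: 0.0
```

```bash
python3 d.py 536.8 -151.3 103 2.68
```

```text
t 9.2 pos [ 536.357 -150.718  103.661] yaw 2.67972256765923 grip 87.60024911451079 Rz [ 0.001 -0.    -1.   ]
shift cm [-0.066 -0.032  0.066] turn z -0.00027743234077037826
```

Scaled: 0.1 cm is 0.0013, -0.05 cm is -0.0006.

step_arm([
  [[-0.0006,-0.0004,0.0013],[0,0,0]],
  [[-0.0006,-0.0004,0.0013],[0,0,0]],
  [[-0.0006,-0.0004,0.0013],[0,0,0]],
  [[-0.0006,-0.0004,0.0013],[0,0,0]],
  [[-0.0006,-0.0004,0.0013],[0,0,0]],
  [[-0.0006,-0.0004,0.0013],[0,0,0]],
  [[-0.0006,-0.0004,0.0013],[0,0,0]],
  [[-0.0006,-0.0004,0.0013],[0,0,0]],
  [[-0.0006,-0.0004,0.0013],[0,0,0]],
  [[-0.0006,-0.0004,0.0013],[0,0,0]],
  [[-0.0006,-0.0004,0.0013],[0,0,0]],
  [[-0.0006,-0.0004,0.0013],[0,0,0]],
  [[-0.0006,-0.0004,0.0013],[0,0,0]],
  [[-0.0006,-0.0004,0.0013],[0,0,0]],
], gripper=-1)

```text
time: 10.6
ee_pos: [536.4, -151.2, 102.4]
tcp_rot: [[-0.895, 0.446, -0.0], [0.446, 0.895, -0.0], [0.0, -0.0, -1.0]]
contact_force: [-0.6, -1.2, 0.1]
grip_width: 12.3
gripper_force: 30.0
```

```bash
python3 d.py 536.8 -151.3 102 1.526; python3 -c "
from cell import arm
s=arm.read_state();print(s['moment'],s['contact_force'],s['gripper_force'])"
```

```text
t 10.6 pos [ 536.375 -151.185  102.359] yaw 2.6798078138676136 grip 12.254742337687587 Rz [-0. -0. -1.]
shift cm [-0.043  0.009  0.036] turn z 1.1538078138676136
[-0.09536163 -0.11764812  0.08271153] [-0.64114473 -1.16508265  0.1255498 ] 29.98071938753128
```

Scaled: 1.155 rad is 0.3676.

step_arm([
  [[0,0,0],[0,0,0.0318]],
  [[0,0,0],[0,0,0.0637]],
  [[0,0,0],[0,0,0.0955]],
  [[0,0,0],[0,0,0.1273]],
  [[0,0,0],[0,0,0.1592]],
  [[0,0,0],[0,0,0.191]],
  [[0,0,0],[0,0,0.2228]],
  [[0,0,0],[0,0,0.2546]],
  [[0,0,0],[0,0,0.2865]],
  [[0,0,0],[0,0,0.3183]],
  [[0,0,0],[0,0,0.3438]],
  [[0,0,0],[0,0,0.3597]],
  [[0,0,0],[0,0,0.3676]],
  [[0,0,0],[0,0,0.3676]],
  [[0,0,0],[0,0,0.3676]],
])

```text
time: 12.1
ee_pos: [536.1, -151.3, 102.3]
tcp_rot: [[0.045, 0.999, -0.001], [0.999, -0.045, -0.0], [-0.0, -0.001, -1.0]]
contact_force: [-2.7, -3.5, 1.2]
grip_width: 12.0
gripper_force: 30.0
```

```bash
python3 d.py 536.8 -151.3 102 1.526
python3 - <<'E'
from h import *
from cell import arm
s=arm.read_state();print(s['moment'],s['contact_force'])
c=arm.capture('wrist');cv2.imwrite('pics/w3.png',c['frame']);np.savez('w3.npz',**c)
E
```

```text
t 12.1 pos [ 536.109 -151.323  102.344] yaw 1.525722448908605 grip 12.038199256089674 Rz [-0.001 -0.    -1.   ]
shift cm [0.005 0.069 0.034] turn z -0.00027755109139526724
[-0.61017636  0.40509089 -0.04133313] [-2.70564696 -3.52376367  1.16985087]
```

View pics/w3.png

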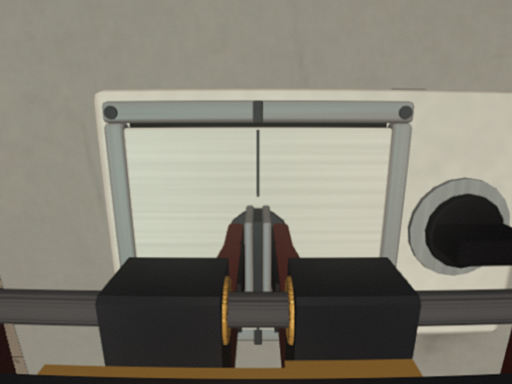

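The wing, held in the fingers, points straight up the picture at x≈258, in line with the panel line (258,130–195) and the rib (258,112). Now push down slowly.

Scaled: 0.5 cm is 0.0063, 0.45 cm is 0.0056.

step_arm([
  [[0,0,0.0006],[0,0,0]],
  [[0,0,0.0013],[0,0,0]],
  [[0,0,0.0019],[0,0,0]],
  [[0,0,0.0025],[0,0,0]],
  [[0,0,0.0031],[0,0,0]],
  [[0,0,0.0038],[0,0,0]],
  [[0,0,0.0044],[0,0,0]],
  [[0,0,0.005],[0,0,0]],
  [[0,0,0.0056],[0,0,0]],
  [[0,0,0.0063],[0,0,0]],
  [[0,0,0.0063],[0,0,0]],
  [[0,0,0.0063],[0,0,0]],
])

```text
time: 13.35
ee_pos: [536.1, -151.3, 97.8]
tcp_rot: [[0.045, 0.999, -0.001], [0.999, -0.045, -0.0], [-0.0, -0.001, -1.0]]
contact_force: [-4.3, -4.3, 7.4]
grip_width: 11.8
gripper_force: 30.0
```

step_arm([
  [[0,0,0.0006],[0,0,0]],
  [[0,0,0.0013],[0,0,0]],
  [[0,0,0.0019],[0,0,0]],
  [[0,0,0.0025],[0,0,0]],
  [[0,0,0.0025],[0,0,0]],
])

```text
time: 13.85
ee_pos: [536.1, -151.3, 96.3]
tcp_rot: [[0.045, 0.999, -0.0], [0.999, -0.045, -0.0], [-0.0, -0.0, -1.0]]
contact_force: [-5.9, -2.9, 12.5]
grip_width: 12.1
gripper_force: 30.0
```

Scaled: 0.1 cm is 0.0013, 0.05 cm is 0.0006.

step_arm([
  [[0,0,0.0006],[0,0,0]],
  [[0,0,0.0013],[0,0,0]],
  [[0,0,0.0013],[0,0,0]],
  [[0,0,0.0013],[0,0,0]],
])

```text
time: 14.25
ee_pos: [536.2, -151.3, 96.2]
tcp_rot: [[0.045, 0.999, -0.0], [0.999, -0.045, -0.0], [-0.0, -0.0, -1.0]]
contact_force: [-9.2, -2.8, 21.6]
grip_width: 11.6
gripper_force: 30.0
```

Run:
```python
from h import *
from cell import arm
s=arm.read_state();print(s['moment'],s['contact_force'],s['ee_pos'])
for n in('wrist','top'):
    c=arm.capture(n);P=cloud(c);Z=P[...,2]
    if n=='wrist': cv2.imwrite('pics/w4.png',c['frame'])
    a=-.045;dx=P[...,0]-536.8;dy=P[...,1]+151.2
    X=dx*np.cos(a)+dy*np.sin(a);Y=-dx*np.sin(a)+dy*np.cos(a)
    for nm,m in dict(panel=(abs(X)<60)&(abs(Y)<52)&((abs(X)>35)|(abs(Y)>35)),rim=(abs(Y)<70)&(abs(Y)>61)&(abs(X)<55)&(abs(X)>8)).items():
        q=m&(Z>55)&(Z<85);print(n,nm,q.sum(),np.median(Z[q]))
```

```text
[-0.37924869  1.61431572  0.02403088] [-9.24749463 -2.81388321 21.62808206] [ 536.17247979 -151.31268737   96.1925663 ]
wrist panel 15839 70.48455383031407
wrist rim 3824 70.40734901753093
top panel 430 69.6892703807585
top rim 154 69.71355402810491
```

The panel is flush: the rim and panel depths agree within 0.1 mm, and the force rises with no further travel. Handing in.

```bash
python3 -c "
from cell import arm
print(arm.job_done())"
```

```text
the job is handed in; nothing more can be done
None
```

The job is handed in: the vent knob was twisted to its stop and sprang back to 0, the fastener was turned until its slot lined up with the ribs, and the panel is pressed flush and still held at about 22 N.

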